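# Hang a pail of lemons on the spring balance

## Task

Weigh the lemons: pick up the pail by the wooden grip of its hanger, keep it upright, and hang the peak of its wire hanger in the notch at the end of the spring balance's arm. Ease the arm gently down with the pail, never forcing it or running it onto its bottom stop, and let go only once the arm carries the whole weight and is at rest, so that it neither drops nor springs up when you release it. Leave the pail hanging still, and leave the other kitchen things where they are.

Things in the scene. Friction and masses are not known exactly. Their poses are not given: they have to be found in the camera images.
- pail_grip (a point): Centre of the square wooden grip (18 x 18 mm, 38 mm tall) on top of the hanger of a small steel pail of lemons (lemons fixed in it). 168 mm above the worktop when the pail stands on it. Grip faces look along the pail's x and y. The hanger's peak is 43 mm straight below, joined by a thin wire stem (grip's lower end is 24 mm above the peak). Pail with lemons weighs 0.35 to 0.9 kg, unknown.
- pail_eye (a point): Point 53 mm below the grip's centre, 115 mm above the pail's underside, where the middle of the arm's rod lies when the hanger is fully seated. The hanger is stiff 6 mm wire in the pail's y-z plane, sloping down at 45 degrees each side of its peak; one looks through it along x (same after a half turn). Opening below this point to the lemons: 38 mm. Pail 94 mm across, rim 66 mm high.
- notch_seat (a point): Notch at the free end of the balance arm, on the middle of the 8 mm rod, 180 mm from the hinge. On the post's side a collar 18 mm across begins 10 mm away; outboard the rod's end turns up from 12 mm out: top 20 mm above the rod's middle, outermost point 25 mm out. The hanger's peak passes over the upturned end and is lowered in; 12 mm of play along the rod. Moves with the arm.
- balance: Fixed stand of the spring balance: foot, white post, round spring drum. Origin on the worktop under the arm's hinge, which is 200 mm up. The arm points along the stand's -x, in its x-z plane, so the pail's x must lie along the stand's x. A scale plate stands beside the arm on the +y side, up to 81 mm from the hinge.
- balance_arm (a joint): Arm angle, rad. 0 = unloaded on the top stop, sloping up 0.30 rad to its end (notch 253 mm above the worktop); grows as the end sinks; level at 0.30, bottom stop 0.60. Spring about 73 N/m at the notch, lightly damped; starts to sink at about 2.5 N, settles at 0.08 to 0.5 by load. As the held pail is lowered its weight passes to the arm; let go too high it drops, too low it springs up.
- mug: Bystander: a white mug, 80 mm across, 92 mm tall. Origin at the middle of its underside.
- spoon: Bystander: a wooden spoon lying flat. Origin at the middle of its underside.
- canister_tall: Bystander: an upright round canister, 80 mm across, 125 mm tall. Origin at the middle of its underside.
- canister_low: Bystander: an upright round canister, 80 mm across, 95 mm tall. Origin at the middle of its underside.
- bowl: Bystander: a bowl, 130 mm across, 50 mm tall. Origin at the middle of its underside.
- jar: Bystander: a glass jar, 60 mm across, 90 mm tall. Origin at the middle of its underside.
There are look-alikes about, which are no part of the job. Leave any blue look-alike of the part that bears pail_grip alone.

How it is judged (in metres and radians):
On the way, in this order (a step that is already met when the one before it is completed fails the run):
1. the pail is lifted upright off the worktop by its hanger (height (world z) of pail_grip above 0.2 m and contact force between the fingers and pail above 0.5 N), for 0.2 s.
2. the hanger lies in the arm's notch and, still held, has pulled the arm down (joint above 0.04 rad) (distance between pail_eye and notch_seat below 0.015 m and value of joint balance_arm above 0.04 rad and contact force between the fingers and pail above 0.5 N), for 0.2 s.
At the end, for the whole second after the job is handed in: the pail hangs from the arm's notch (eye within 15 mm of the notch point), upright within 0.2 rad, the arm sunk between 0.04 and 0.59 rad and at rest (under 0.08 rad/s, pail under 40 mm/s), nothing held (distance between pail_eye and notch_seat below 0.015 m and value of joint balance_arm between 0.04 and 0.59 rad and velocity of joint balance_arm between -0.08 and 0.08 rad/s and linear speed of pail below 0.04 m/s and angle between pail_eye's own z axis and vertical below 0.2 rad); the robot touches nothing.
It fails at once if the arm drops or springs up: it turns faster than 0.45 rad/s (80 mm/s at the notch) (velocity of joint balance_arm above 0.45 rad/s or velocity of joint balance_arm below -0.45 rad/s).
It fails at once if the arm is run down onto its bottom stop (0.595 rad) (value of joint balance_arm above 0.595 rad).
It fails at once if the pail is forced against the balance with more than 18 N (contact force between pail and balance above 18 N).
It fails at once if the pail is tipped by more than 0.6 rad (angle between pail_eye's own z axis and vertical above 0.6 rad).
It fails at once if another kitchen thing is moved by more than 30 mm (distance of any of mug, spoon, canister_tall, canister_low, bowl, jar from where it was at the start of the episode above 0.03 m).
It also fails if it takes over 61 s, if anything falls off the work surface, if the arm or the gripper's body presses on something with over 40 N, if the wrist force passes 120 N, or if a joint passes its speed limit or range.

## Robot

A 6-joint arm with a two-finger parallel gripper is mounted at the origin on the work surface. World frame = base frame: x ahead of the robot, y to its left, z up, the work surface at z = 0. Lengths are in mm, angles in rad, forces in N, time in s.
With the tool pointing down it reaches from about 350 to 875 mm from the base axis. Payload 15.5 kg.
Tool frame: the origin (TCP) lies midway between the tips of the shut fingers; the grasp point (between the pads) lies 19 mm behind it; z points along the fingers, y is the direction in which the jaws open and shut (so a half turn about z gives the same grasp; the last joint's range is limited). The gripper opens to 85 mm and grips with 20 to 120 N. Pads are 22 mm wide; open, the fingers measure 114 mm over their backs; the gripper's body (76 mm by 85 mm) begins 54 mm behind the grasp point. The pads swing forward as they close: fully open they stand 13 mm farther back than shut.
Start: joints at [1.139, 0.494, 1.345, -0, 1.302, -0.096], TCP at [205.948, 590.095, 231.277] pointing down, gripper open.
Joint ranges: [-2.91, 2.91], [-0.82, 2.16], [0.22, 2.67], [-1.22, 4.37], [0.12, 2.79], [-3.08, 3.08]. Speed limits (rad/s): [1.89, 1.89, 2.57, 3.01, 3.01, 3.01].

## Interface

Orientations are given as a unit quaternion [w, x, y, z].
In Python, from cell import r, cams gives the robot as it stands.
- The arm moves only by the shell command python3 -m handwheel 'ROWS'. ROWS is JSON, a list of rows, each a list of 7 numbers: the turn, a rotation vector about the tool's x, y, z in units of 6 degrees (1.0 is 6 degrees), then the shift along the tool's x, y, z in mm, then the opening, from 0 (shut) to 1 (fully open). In form: [[rx, ry, rz, tx, ty, tz, claw], ...]. A call has 1 to 5 rows; each row shifts and turns the commanded pose from where the row before left it, along the tool's axes as they then stand; what a row does not reach is not made up. A row lasts 1/10 s, in which the tool goes at most 50 mm and 8.59 degrees, less where a joint would pass 70% of its speed; a pose out of reach is approached as far as the arm can. A call is refused whole if a number of a shift passes 50 or a number of a turn 1, either way. A call with a gripper value outside its range is refused whole. The fingers move at their own pace and stop on an object; the grip force is fixed at half the most. Time passes only in rows, so rows that do not move let the fingers close. It gives the time, the measured TCP pose, the force and the opening at its end, in the units of the state.
- r.state(): the state, without advancing time (a new reading comes with each control period).
- cams.capture(name): name is "scene" or "top" or "wrist"; returns a dict with "image" (420x560x3 uint8, red, green, blue), "K" (3x3 intrinsics, pixels), "k1" (the pictures are not rectified: a ray, as slopes to the right and down, at radius r is drawn at 1 + k1 r^2 times it, then the intrinsics apply), "rvec" (rotation vector, rad) and "tvec" (3), from world to camera coordinates, as OpenCV has them; the wrist camera has in their place "T_tool_cam" (4x4, takes a point from camera to tool coordinates, whose origin is the TCP and whose axes are the flange's). Camera axes: x right, y down, z forward; pixel columns grow to the right and rows downward; lengths in mm; the calibration is good to about 2 mm. A picture is of the moment at which its call begins: read the wrist's pose just before it. There is no depth.
- r.sign_off(): hands the job in, once; it reports no verdict.
The state is a dict: "t": time; "qpos": joint angles; "qvel": joint speeds; "joint_torque": joint torques, N m; "tool_pos": TCP position; "tcp_rot": TCP orientation; "wrist_force": force on the tool from outside, world axes, zero at the start; "moment": the same for the moment, N m; "gripper_width": opening from 0.0 (shut) to 1.0 (fully open).
Only numpy, scipy, OpenCV 4.12 (cv2) and the standard library are available. Lean on these libraries where they do the work, as an engineer would, in place of code of your own. Each camera call takes 0.05 s, during which the arm holds its last target. There are 200 camera calls.

## Working session

There is one attempt and no reset: what is moved stays moved. The work goes in short steps, Python scripts to look and compute and a shell command to move; the robot and the scene stay as the last step left them, time stands still between calls to the robot, and variables do not carry over. Pictures are saved under pics/ and viewed, about 8 in all and at most 12, crops included, and the job is handed in when it is done.

```bash
mkdir -p pics; ls; cat > h.py <<'E'
import numpy as np, cv2
from cell import r, cams
def cap(n,name):
    s=r.state(); c=cams.capture(n); cv2.imwrite(f'pics/{name}.png',cv2.cvtColor(c['image'],cv2.COLOR_RGB2BGR))
    if 'rvec' in c:
        R=cv2.Rodrigues(np.array(c['rvec'],float))[0]; t=np.array(c['tvec'],float).ravel()
    else:
        from scipy.spatial.transform import Rotation as Q
        q=s['tcp_rot']; T=np.eye(4); T[:3,:3]=Q.from_quat([q[1],q[2],q[3],q[0]]).as_matrix(); T[:3,3]=s['tool_pos']
        M=np.linalg.inv(T@np.array(c['T_tool_cam'])); R=M[:3,:3]; t=M[:3,3]
    np.savez(f'pics/{name}.npz',R=R,t=t,K=c['K'],k1=c['k1']); return c
def ld(name): return np.load(f'pics/{name}.npz')
def ray(name,u,v):
    d=ld(name); K=d['K']; p=np.array([(u-K[0,2])/K[0,0],(v-K[1,2])/K[1,1]]); x=p.copy()
    for _ in range(20): x=p/(1+float(d['k1'])*(x@x))
    return -d['R'].T@d['t'], d['R'].T@np.array([x[0],x[1],1.])
def onz(name,u,v,z):
    o,w=ray(name,u,v); return o+w*(z-o[2])/w[2]
def tri(*obs):
    A=np.zeros((3,3));b=np.zeros(3)
    for n,u,v in obs:
        o,w=ray(n,u,v); w=w/np.linalg.norm(w); P=np.eye(3)-np.outer(w,w); A+=P;b+=P@o
    X=np.linalg.solve(A,b); return X,[float(np.linalg.norm(np.cross(X-ray(*q)[0],ray(*q)[1]/np.linalg.norm(ray(*q)[1])))) for q in obs]
def proj(name,X):
    d=ld(name); c=d['R']@np.array(X,float)+d['t']; x=c[:2]/c[2]; x=x*(1+float(d['k1'])*(x@x)); return (d['K']@np.array([x[0],x[1],1]))[:2]
E
python3 - <<'E'
from h import *
for n in ['scene','top']: cap(n,n+'0')
a=cv2.imread('pics/scene0.png');b=cv2.imread('pics/top0.png')
print(r.state())
E
```

```text
pics
{'t': 0.1, 'qpos': array([ 1.13952188e+00,  4.94113805e-01,  1.34605312e+00,  4.20999347e-06,
        1.30249030e+00, -9.54951123e-02]), 'qvel': array([ 0.00060778, -0.00048334, -0.00080356,  0.00074301, -0.00059853,
       -0.00087719]), 'joint_torque': array([ 3.99505516e-03, -8.83592820e+01, -3.84562826e+01,  4.41053351e-05,
        5.22967675e-03, -2.07357323e-05]), 'tool_pos': array([205.80248992, 589.81398854, 230.76981993]), 'tcp_rot': array([-1.40540092e-04,  1.67102587e-01,  9.85939370e-01, -5.13401329e-04]), 'wrist_force': array([-0.43099027,  0.49655579, -1.50807392]), 'moment': array([-0.02054882, -0.02834221, -0.03297047]), 'gripper_width': 0.9977846076477214}
```

View pics/scene0.png

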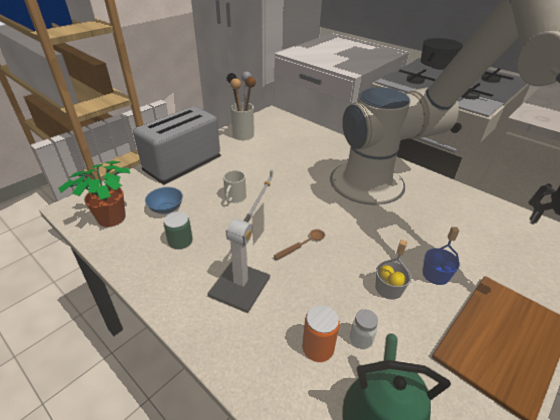

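View pics/top0.png

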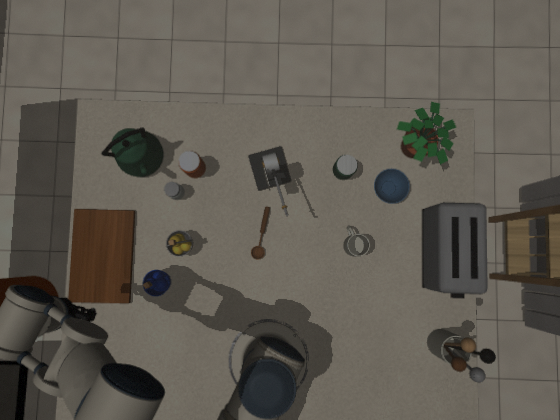

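Two candidates for the pail. The steel one with lemons has its body at scene (393,280) and top (179,243), with its wooden grip at scene (402,246). The blue look-alike is at scene (441,265) and top (156,282). The description fits the steel one, so I'll check it and the balance in one close montage.

```bash
python3 - <<'E'
from h import *
a=cv2.imread('pics/scene0.png');b=cv2.imread('pics/top0.png')
def cr(i,u,v,w,h,s): return cv2.resize(i[v:v+h,u:u+w],None,fx=s,fy=s,interpolation=cv2.INTER_CUBIC)
m=np.vstack([np.hstack([cr(a,365,225,100,75,4),cr(a,205,165,100,75,4)]),np.hstack([cr(b,140,215,100,75,4),cr(b,240,145,100,75,4)])])
cv2.imwrite('pics/m1.png',m)
print(onz('top0',179,243,66),onz('top0',272,165,200), onz('top0',156,282,66))
E
```

```text
[410.54213661 329.82145185  66.        ] [673.74420773   4.81191463 200.        ] [271.25068074 404.30285335  66.        ]
```

View pics/m1.png

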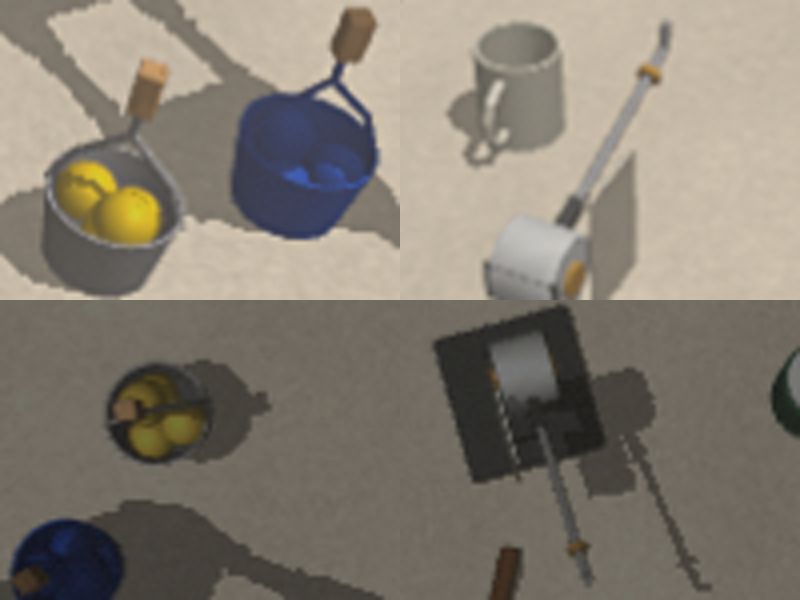

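```bash
python3 - <<'E'
from h import *
np.set_printoptions(precision=1,suppress=True)
p=lambda X,Y,u,v:(u+(X+.5)/4-.5,v+(Y+.5)/4-.5)
g=tri(('scene0',*p(148,92,365,225)),('top0',*p(125,109,140,215)));print('grip',g)
print('pail rim c',onz('top0',*p(159,112,140,215),66))
tip=tri(('scene0',*p(267,25,205,165)),('top0',*p(187,283,240,145)));print('tip',tip)
col=tri(('scene0',*p(250,73,205,165)),('top0',*p(177,247,240,145)));print('collar',col)
h=onz('top0',*p(142,130,240,145),208);print('armroot',h)
# foot corners
f=[onz('top0',*p(*c,240,145),8) for c in [(34,42),(167,5),(204,140),(76,180)]];print('foot',*f,np.mean(f,0))
E
```

```text
grip (array([412.2, 333.1, 170.1]), [1.768238454257699, 1.7682384542577168])
pail rim c [411.9 328.6  66. ]
tip (array([501.6, -46. , 275. ]), [1.4342810790483174, 1.4342810790483507])
collar (array([530.9, -36.8, 253.7]), [0.15315275906999543, 0.1531527590700319])
armroot [632.   -6.6 208. ]
foot [748.   97.4   8. ] [786.6 -26.6   8. ] [659.2 -64.4   8. ] [618.3  54.2   8. ] [703.   15.1   8. ]
```

```bash
cat >> h.py <<'E'
from scipy.spatial.transform import Rotation as Q
def tool():
    s=r.state(); q=s['tcp_rot']; return s,Q.from_quat([q[1],q[2],q[3],q[0]]).as_matrix()
def delta(X,yd=None):
    s,R=tool(); np.set_printoptions(precision=2,suppress=True)
    print('t',s['t'],'tcp',s['tool_pos'],'F',s['wrist_force'],'w',s['gripper_width']); print('shift tool',R.T@(np.array(X)-s['tool_pos']))
    print('tool y az',np.degrees(np.arctan2(R[1,1],R[0,1])),'z',R[:,2])
    if yd is not None:  # desired azimuth of tool y (mod 180), rotation about tool z (down)
        d=(yd-np.degrees(np.arctan2(R[1,1],R[0,1]))+90)%180-90; print('rz units',-d/6)
E
python3 - <<'E'
from h import *
p=lambda X,Y,u,v:(u+(X+.5)/4-.5,v+(Y+.5)/4-.5)
for n,a,b,o in [('scene0',(48,175),(180,208),(365,225)),('top0',(110,118),(208,106),(140,215))]:
    A=onz(n,*p(*a,*o),68);B=onz(n,*p(*b,*o),68);print(A,B,np.linalg.norm(A-B),np.degrees(np.arctan2(*(B-A)[[1,0]])))
delta([412,331,260])
print(cams.capture('wrist')['T_tool_cam'])
E
```

```text
[428.14490186 288.149302    68.        ] [391.90182818 368.73614492  68.        ] 88.36175440807165 114.21532446105543
[405.4643327  371.23029614  68.        ] [418.28209459 284.92865618  68.        ] 87.24831276571693 -81.55202672524804
t 0.1 tcp [205.8  589.81 230.77] F [-0.43  0.5  -1.51] w 0.9977846076477214
shift tool [-279.96 -176.45  -29.07]
tool y az 70.76120070037912 z [-0. -0. -1.]
[[   0.     -0.95   -0.3    77.83]
 [   1.      0.      0.     -0.95]
 [  -0.     -0.3     0.95 -142.7 ]
 [   0.      0.      0.      1.  ]]
```

```bash
python3 -m handwheel '[[0,0,0,-40,-25,-7,1],[0,0,0,-40,-25,-7,1],[0,0,0,-40,-25,-7,1],[0,0,0,-40,-25,-7,1],[0,0,0,-40,-25,-7,1]]'; python3 -m handwheel '[[0,0,0,-40,-25,0,1],[0,0,0,-40,-26,0,1],[0,0,0,0,0,0,1],[0,0,0,0,0,0,1]]'; python3 - <<'E'
from h import *
cap('wrist','w1'); delta([412,331,260])
i=cv2.imread('pics/w1.png')
cv2.imwrite('pics/w1b.png',i)
E
```

```text
t: 0.65
tool_pos: [354.3, 404.5, 266.5]
tcp_rot: [-0.0, 0.167, 0.986, -0.0]
wrist_force: [0.3, 0.6, -0.4]
gripper_width: 0.998
t: 1.05
tool_pos: [412.8, 330.9, 266.2]
tcp_rot: [-0.0, 0.168, 0.986, -0.0]
wrist_force: [-0.1, 0.7, -0.5]
gripper_width: 1.001
t 1.1 tcp [412.17 331.69 266.17] F [-0.05  0.36 -0.18] w 1.0021311072269883
shift tool [-0.07 -0.71  6.17]
tool y az 70.71201763384619 z [-0.  0. -1.]
```

View pics/w1.png

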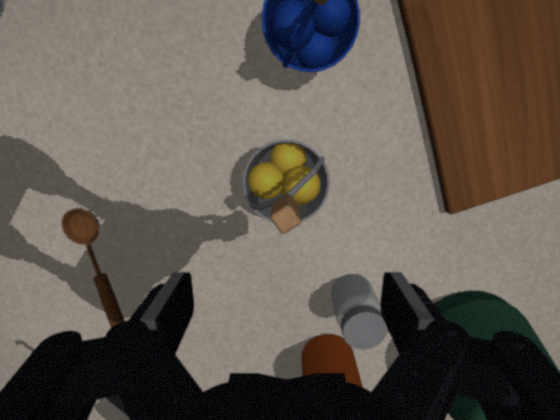

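The wrist view shows the grip at (286,216) and the hanger running from (322,158) to about (250,207). The blue pail is separate, up at (311,25).

```bash
python3 - <<'E'
from h import *
i=cv2.imread('pics/w1.png'); h=cv2.cvtColor(i,cv2.COLOR_BGR2HSV)
m=cv2.inRange(h,(5,70,60),(16,255,255)); z=np.zeros_like(m); z[190:240,262:312]=m[190:240,262:312]
c=max(cv2.findContours(z,cv2.RETR_EXTERNAL,cv2.CHAIN_APPROX_NONE)[0],key=cv2.contourArea)
q=cv2.approxPolyDP(c,3,True)[:,0]; print(q,cv2.contourArea(c),cv2.minAreaRect(c))
b=cv2.boxPoints(cv2.minAreaRect(c))
P=[onz('w1',*x,187) for x in b]
for k in range(4): d=P[(k+1)%4]-P[k]; print(P[k][:2],np.linalg.norm(d),np.degrees(np.arctan2(d[1],d[0])))
A=onz('w1',322,158,68);B=onz('w1',251,206,68);d=A-B;print('hanger',A,B,np.linalg.norm(d),np.degrees(np.arctan2(d[1],d[0])))
print('grip top c',onz('w1',286,216,187),'rim c',onz('w1',287,180.5,66))
cr=cv2.resize(i[135:245,235:345],None,fx=5,fy=5,interpolation=cv2.INTER_CUBIC); cv2.imwrite('pics/w1c.png',cr)
E
```

```text
[[288 194]
 [272 206]
 [271 218]
 [281 232]
 [300 222]
 [298 206]] 766.0 ((285.2718200683594, 213.459716796875), (32.35966110229492, 29.41042709350586), 55.00797653198242)
[397.66085739 318.25400513] 21.036587182983652 106.41105307754691
[391.71746372 338.43355102] 23.62341104815173 14.920774946984023
[414.54435906 344.51618191] 21.606373381376063 -72.53787858687878
[421.02789643 323.90552657] 24.040761385770924 -166.40361426505098
hanger [397.50750348 374.40422421  68.        ] [421.59223386 285.88799191  68.        ] 91.73438623866444 105.22133816911025
grip top c [408.03159302 331.17994651 187.        ] rim c [408.36441497 332.00552341  66.        ]
```

View pics/w1c.png

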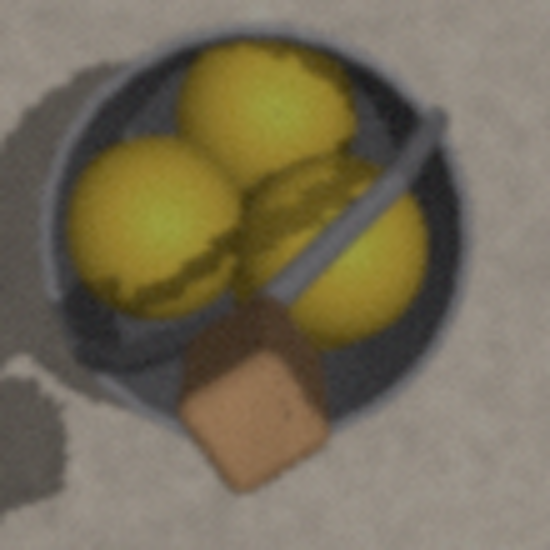

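```bash
python3 - <<'E'
from h import *
b=[(272,346),(331,431),(243,494),(180,408)]
P=[onz('w1',235+x/5-.4,135+y/5-.4,187) for x,y in b]
for k in range(4): d=P[(k+1)%4]-P[k]; print(P[k][:2],np.linalg.norm(d),np.degrees(np.arctan2(d[1],d[0])))
c=np.mean(P,0);print(c)
A=onz('w1',322,158,68);B=onz('w1',235+78/5,135+348/5,68);d=A-B;print(A,B,np.degrees(np.arctan2(d[1],d[0])))
delta([c[0],c[1],149],106)
E
```

```text
[400.18433253 336.18737761] 15.271555655767779 14.427529947694598
[414.97427763 339.99236589] 15.936544518984354 -71.95201944768947
[419.91163138 324.8399407 ] 15.91934995395762 -165.12859767899178
[404.52551119 320.75423285] 16.0320862441758 105.71072508761893
[409.89893818 330.44347926 187.        ]
[397.50750348 374.40422421  68.        ] [419.97011199 286.05244096  68.        ] 104.26468938916527
t 1.1 tcp [412.17 331.69 266.17] F [-0.05  0.36 -0.18] w 1.0021311072269883
shift tool [  1.68  -1.92 117.17]
tool y az 70.71201763384619 z [-0.  0. -1.]
rz units -5.881330394358969
```

```bash
python3 -m handwheel '[[0,0,-1,1.7,-1.9,10,1],[0,0,-1,0,0,10,1],[0,0,-1,0,0,10,1],[0,0,-1,0,0,10,1],[0,0,-1,0,0,10,1]]'; python3 -m handwheel '[[0,0,-0.8,0,0,5,1],[0,0,0,0,0,0,1],[0,0,0,0,0,0,1]]'; python3 - <<'E'
from h import *
delta([410,331,149],105.5)
cap('wrist','w2')
i=cv2.imread('pics/w2.png'); print(proj('w2',[410,331,187]),proj('w2',[410,331,149]))
E
```

```text
t: 1.6
tool_pos: [409.0, 331.7, 215.8]
tcp_rot: [-0.0, -0.097, 0.995, 0.0]
wrist_force: [-0.0, 0.1, -0.3]
gripper_width: 0.997
t: 1.9
tool_pos: [409.5, 331.2, 211.4]
tcp_rot: [-0.0, -0.135, 0.991, 0.0]
wrist_force: [0.0, -0.9, -0.1]
gripper_width: 1.001
t 1.9 tcp [409.49 331.23 211.36] F [ 0.01 -0.9  -0.06] w 1.001484919703347
shift tool [-0.44 -0.36 62.36]
tool y az 105.49035402453968 z [-0. -0. -1.]
rz units -0.0016076625767193302
[287.16 255.87] [287.06 231.52]
```

View pics/w2.png

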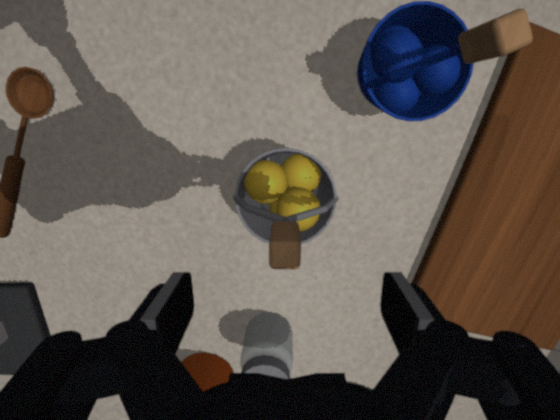

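The grip top sits at about (285,258) against a predicted (287,256), and the hanger is square to the jaws. Descending and closing.

```bash
python3 -m handwheel '[[0,0,0,0,0,20,1],[0,0,0,0,0,20,1],[0,0,0,0,0,15,1],[0,0,0,0,0,7,1],[0,0,0,0,0,0,1]]'; python3 -m handwheel '[[0,0,0,0,0,0,0.3],[0,0,0,0,0,0,0.15],[0,0,0,0,0,0,0],[0,0,0,0,0,0,0],[0,0,0,0,0,0,0]]';python3 -m handwheel '[[0,0,0,0,0,0,0],[0,0,0,0,0,0,0],[0,0,0,0,0,0,0]]'
```

```text
t: 2.45
tool_pos: [409.8, 330.5, 148.9]
tcp_rot: [-0.0, -0.135, 0.991, -0.0]
wrist_force: [0.6, -0.1, 0.1]
gripper_width: 1.003
t: 2.95
tool_pos: [410.3, 330.5, 149.7]
tcp_rot: [0.0, -0.135, 0.991, 0.0]
wrist_force: [0.9, -1.8, 0.6]
gripper_width: 0.203
t: 3.25
tool_pos: [410.4, 330.5, 149.6]
tcp_rot: [0.0, -0.135, 0.991, 0.0]
wrist_force: [0.6, -1.9, 5.6]
gripper_width: 0.198
```

```bash
python3 -m handwheel '[[0,0,0,0,0,-5,0],[0,0,0,0,0,-15,0],[0,0,0,0,0,-25,0],[0,0,0,0,0,-30,0],[0,0,0,0,0,-30,0]]'; python3 -m handwheel '[[0,0,0,0,0,-30,0],[0,0,0,0,0,-20,0],[0,0,0,0,0,-10,0],[0,0,0,0,0,0,0],[0,0,0,0,0,0,0]]'; python3 - <<'E'
from h import *
delta([392,-79,315],107)
E
```

```text
t: 3.75
tool_pos: [409.6, 330.2, 255.3]
tcp_rot: [-0.001, -0.135, 0.991, -0.0]
wrist_force: [0.8, -0.5, -3.4]
gripper_width: 0.204
t: 4.25
tool_pos: [409.6, 330.2, 313.2]
tcp_rot: [-0.001, -0.135, 0.991, -0.0]
wrist_force: [0.6, -0.9, -4.6]
gripper_width: 0.203
t 4.25 tcp [409.64 330.17 313.23] F [ 0.57 -0.87 -4.6 ] w 0.20269600362366438
shift tool [ 126.75 -389.44   -1.42]
tool y az 105.5593718468392 z [-0. -0. -1.]
rz units -0.24010469219346695
```

```bash
python3 -m handwheel '[[0,0,-0.24,4,-12,0,0],[0,0,0,8,-24,0,0],[0,0,0,11,-34,0,0],[0,0,0,13,-40,0,0],[0,0,0,13,-40,0,0]]'; python3 -m handwheel '[[0,0,0,13,-40,0,0],[0,0,0,13,-40,0,0],[0,0,0,13,-40,0,0],[0,0,0,13,-40,0,0],[0,0,0,11,-34,0,0]]'; python3 -m handwheel '[[0,0,0,8,-24,0,0],[0,0,0,3,-12,0,0],[0,0,0,0,0,0,0],[0,0,0,0,0,0,0],[0,0,0,0,0,0,0]]'; python3 - <<'E'
from h import *
delta([392,-79,315],107)
cap('scene','s2');cap('wrist','w3');cap('top','t2')
a=cv2.imread('pics/scene0.png');b=cv2.imread('pics/s2.png');c=cv2.imread('pics/w3.png')
def cr(i,u,v,w,h,s): return cv2.resize(i[v:v+h,u:u+w],None,fx=s,fy=s,interpolation=cv2.INTER_CUBIC)
t=cv2.imread('pics/t2.png')
m=np.vstack([np.hstack([cr(b,210,100,100,75,4),cr(t,240,165,100,75,4)]),np.hstack([cv2.resize(c,(400,300)),cr(c,210,210,140,105,400/140)])])
cv2.imwrite('pics/m2.png',m)
E
```

```text
t: 4.75
tool_pos: [405.8, 171.3, 312.9]
tcp_rot: [-0.001, -0.148, 0.989, -0.0]
wrist_force: [0.8, -0.2, -3.7]
gripper_width: 0.199
t: 5.25
tool_pos: [402.3, -33.0, 313.2]
tcp_rot: [-0.001, -0.148, 0.989, 0.0]
wrist_force: [0.2, 0.5, -3.9]
gripper_width: 0.198
t: 5.75
tool_pos: [403.1, -68.0, 313.9]
tcp_rot: [-0.0, -0.148, 0.989, 0.0]
wrist_force: [-0.1, -0.6, -4.7]
gripper_width: 0.203
t 5.75 tcp [403.09 -67.96 313.95] F [-0.09 -0.55 -4.68] w 0.2029644910711256
shift tool [13.84 -7.3  -1.05]
tool y az 107.05875154371307 z [-0.  0. -1.]
rz units 0.00979192395217865
```

View pics/m2.png

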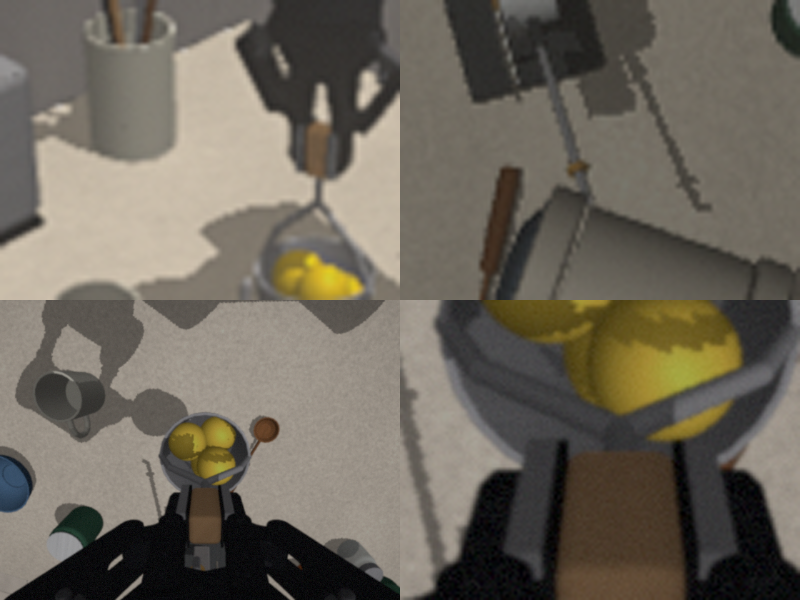

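The scene crop shows the hanger's peak at about (289,151). In the wrist view the pail hangs straight and the balance arm is hidden behind the grip.

```bash
python3 - <<'E'
from h import *
np.set_printoptions(precision=1,suppress=True)
print('peak pred',proj('s2',[403.1,-68,290]),'grip c',proj('s2',[403.1,-68,333]), 'seen peak ~289,151; grip ~ ',210+317/4,100+148/4)
N=np.array([517,-41,253.]); ex=np.array([np.cos(np.radians(17)),np.sin(np.radians(17)),0]);ez=np.array([0,0,1.])
rod=lambda s,up:N-ex*(s*np.cos(.3)-up*np.sin(.3))+ez*(s*np.sin(.3)+up*np.cos(.3))
for nm,s,up in [('notch',0,0),('collar c',-15,0),('tip top',22,20),('hinge',-180,0),('mid',-90,0)]:
    X=rod(s,up);print(nm,X,'scene',proj('scene0',X),'top',proj('top0',X))
i=cv2.imread('pics/s2.png')
a=cv2.imread('pics/scene0.png');b=cv2.imread('pics/top0.png')
cr=lambda i,u,v,w,h,s: cv2.resize(i[v:v+h,u:u+w],None,fx=s,fy=s,interpolation=cv2.INTER_CUBIC)
cv2.imwrite('pics/m3.png',np.hstack([cr(a,245,160,40,60,10),cr(b,262,165,40,60,10)]))
E
```

```text
peak pred [289.2 150.2] grip c [289.8 137.3] seen peak ~289,151; grip ~  289.25 137.0
notch [517. -41. 253.] scene [269.4 180.4] top [285.1 210.8]
collar c [530.7 -36.8 248.6] scene [267.1 184.3] top [283.8 206.6]
tip top [502.6 -45.4 278.6] scene [271.8 170.1] top [286.6 214.7]
hinge [681.4   9.3 199.8] scene [239.8 231.7] top [270.7 162.7]
mid [599.2 -15.9 226.4] scene [255.2 204.9] top [277.7 186.2]
```

View pics/m3.png

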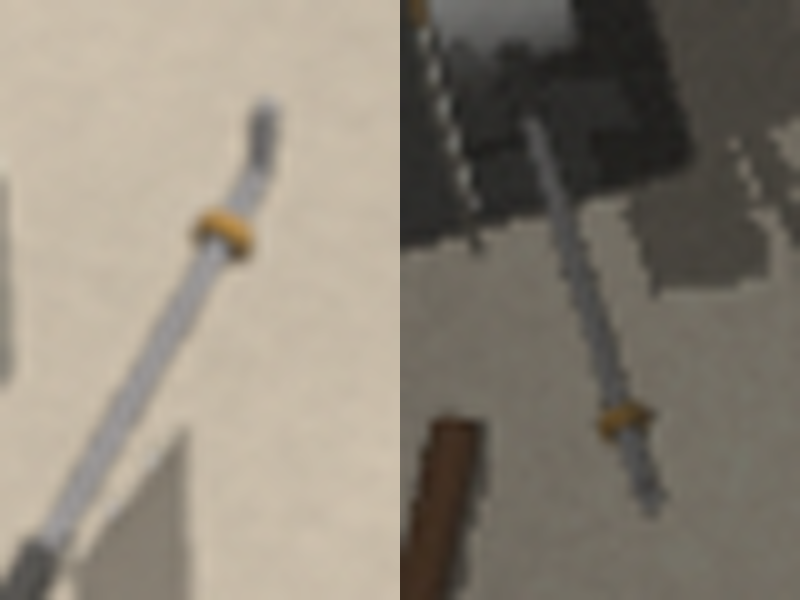

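```bash
python3 -m handwheel '[[0,0,0,-8,-3,1,0],[0,0,0,-16,-3,1,0],[0,0,0,-16,-1.6,0,0],[0,0,0,-16,0,0,0],[0,0,0,-12,0,0,0]]';  python3 -m handwheel '[[0,0,0,-8,0,0,0],[0,0,0,0,0,0,0],[0,0,0,0,0,0,0],[0,0,0,0,0,0,0]]';python3 - <<'E'
from h import *
delta([516.5,-41.3,312],107)
cap('scene','s3');cap('top','t3')
s=r.state()['tool_pos'];print(proj('s3',s+[0,0,-24]))
cr=lambda i,u,v,w,h,s: cv2.resize(i[v:v+h,u:u+w],None,fx=s,fy=s,interpolation=cv2.INTER_CUBIC)
cv2.imwrite('pics/m4.png',np.hstack([cr(cv2.imread('pics/s3.png'),245,130,60,80,7),cr(cv2.imread('pics/t3.png'),262,165,50,80,7)]))
E
```

```text
t: 6.4
tool_pos: [472.4, -55.7, 312.1]
tcp_rot: [0.0, -0.148, 0.989, 0.0]
wrist_force: [0.3, -0.3, -3.9]
gripper_width: 0.202
t: 6.8
tool_pos: [477.7, -54.0, 312.3]
tcp_rot: [-0.0, -0.148, 0.989, -0.0]
wrist_force: [-0.7, 0.4, -3.7]
gripper_width: 0.204
t 6.8 tcp [477.66 -54.05 312.34] F [-0.7   0.42 -3.66] w 0.20386902259461748
shift tool [-40.87   0.84   0.33]
tool y az 106.9912426420496 z [-0. -0. -1.]
rz units -0.0014595596584001669
[275.59 162.44]
```

View pics/m4.png

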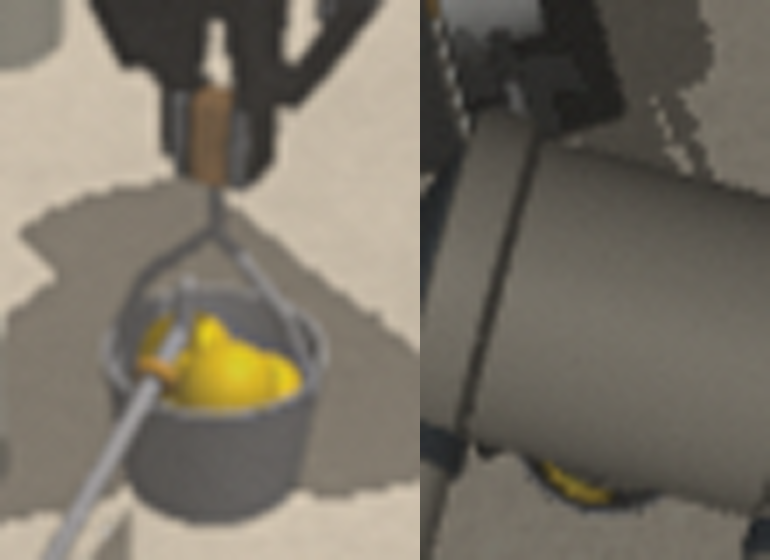

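The peak at scene (275,163) and the arm's tip at (271,170) both agree with the model to about 0.6 px. Advancing slowly over the tip.

```bash
python3 -m handwheel '[[0,0,0,-4,0,0,0],[0,0,0,-5,0.4,0,0],[0,0,0,-5,0.4,0,0],[0,0,0,-5,0,0,0],[0,0,0,-4,0,0,0]]';  python3 -m handwheel '[[0,0,0,-4,0,0,0],[0,0,0,-4,0,0,0],[0,0,0,-4,0,0,0],[0,0,0,-3,0,0,0],[0,0,0,-2,0,0,0]]';python3 -m handwheel '[[0,0,0,0,0,0,0],[0,0,0,0,0,0,0],[0,0,0,0,0,0,0]]';python3 - <<'E'
from h import *
delta([516.5,-41.3,312],107)
cap('scene','s4')
s=r.state()['tool_pos'];print(proj('s4',s+[0,0,-24]),proj('s4',s+[0,0,-34]))
cr=lambda i,u,v,w,h,s: cv2.resize(i[v:v+h,u:u+w],None,fx=s,fy=s,interpolation=cv2.INTER_CUBIC)
cv2.imwrite('pics/m5.png',cr(cv2.imread('pics/s4.png'),240,140,60,60,9))
E
```

```text
t: 7.4
tool_pos: [500.4, -46.3, 312.2]
tcp_rot: [-0.0, -0.148, 0.989, 0.0]
wrist_force: [0.0, 0.4, -4.4]
gripper_width: 0.205
t: 7.9
tool_pos: [516.4, -41.4, 312.2]
tcp_rot: [-0.0, -0.148, 0.989, -0.0]
wrist_force: [0.0, -0.3, -3.9]
gripper_width: 0.201
t: 8.2
tool_pos: [516.0, -41.5, 312.3]
tcp_rot: [-0.0, -0.148, 0.989, -0.0]
wrist_force: [-0.2, 0.9, -4.0]
gripper_width: 0.202
t 8.2 tcp [516.03 -41.53 312.3 ] F [-0.24  0.86 -4.05] w 0.20159672341995383
shift tool [-0.52  0.08  0.3 ]
tool y az 106.9984420077556 z [-0. -0. -1.]
rz units -0.00025966537406674206
[269.54 169.68] [269.52 172.68]
```

View pics/m5.png

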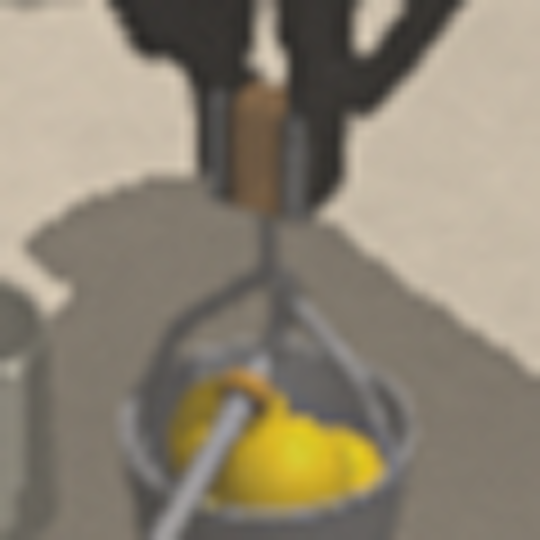

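The hanger peak at (269,169) is now above the notch and inboard of the tip, and the arm hasn't moved. Lowering.

```bash
python3 -m handwheel '[[0,0,0,0,0,3,0],[0,0,0,0,0,4,0],[0,0,0,0,0,4,0],[0,0,0,0,0,4,0],[0,0,0,0,0,3,0]]';  python3 -m handwheel '[[0,0,0,0,0,2,0],[0,0,0,0,0,2,0],[0,0,0,0,0,2,0],[0,0,0,0,0,2,0],[0,0,0,0,0,0,0]]';python3 -m handwheel '[[0,0,0,0.5,0,2,0],[0,0,0,0.5,0,2,0],[0,0,0,0.5,0,2,0],[0,0,0,0,0,0,0],[0,0,0,0,0,0,0]]'; python3 -m handwheel '[[0,0,0,0.5,0,2,0],[0,0,0,0.5,0,2,0],[0,0,0,0.5,0,2,0],[0,0,0,0,0,0,0],[0,0,0,0,0,0,0]]'
```

```text
t: 8.75
tool_pos: [516.0, -41.5, 293.7]
tcp_rot: [-0.0, -0.148, 0.989, 0.0]
wrist_force: [0.1, 0.0, -4.3]
gripper_width: 0.2
t: 9.25
tool_pos: [516.4, -41.7, 286.3]
tcp_rot: [0.0, -0.148, 0.989, -0.0]
wrist_force: [1.3, -1.2, -0.8]
gripper_width: 0.203
t: 9.75
tool_pos: [514.8, -42.0, 280.3]
tcp_rot: [0.0, -0.148, 0.989, -0.0]
wrist_force: [0.8, -4.0, -0.4]
gripper_width: 0.201
t: 10.25
tool_pos: [513.3, -42.4, 274.2]
tcp_rot: [-0.0, -0.148, 0.989, -0.0]
wrist_force: [-0.1, -4.2, -0.0]
gripper_width: 0.2
```

Contact came at about the predicted height. The steady lateral Fy of -4 N means the rod bears on one leg of the V, so I'll shift the tool toward -y in small steps and watch it.

```bash
python3 -m handwheel '[[0,0,0,0,-0.5,0,0],[0,0,0,0,-0.5,0,0],[0,0,0,0,0,0,0],[0,0,0,0,0,0,0]]';  python3 -m handwheel '[[0,0,0,0,-0.5,0,0],[0,0,0,0,-0.5,0,0],[0,0,0,0,0,0,0],[0,0,0,0,0,0,0]]'; python3 -m handwheel '[[0,0,0,0,0,0,0]]';python3 - <<'E'
from h import *
for _ in range(2): print(r.state()['wrist_force'],r.state()['moment'])
E
```

```text
t: 10.65
tool_pos: [513.6, -43.2, 274.3]
tcp_rot: [0.0, -0.148, 0.989, 0.0]
wrist_force: [1.8, -0.4, -0.9]
gripper_width: 0.203
t: 11.05
tool_pos: [513.6, -43.8, 274.1]
tcp_rot: [-0.0, -0.148, 0.989, 0.001]
wrist_force: [-0.8, 4.7, -0.7]
gripper_width: 0.205
t: 11.15
tool_pos: [513.7, -43.8, 274.2]
tcp_rot: [-0.0, -0.148, 0.989, 0.001]
wrist_force: [-0.5, 5.0, -0.6]
gripper_width: 0.206
[-0.45852318  5.02718665 -0.55371495] [0.95378638 0.09955718 0.01747551]
[-0.45852318  5.02718665 -0.55371495] [0.95378638 0.09955718 0.01747551]
```

```bash
python3 -m handwheel '[[0,0,0,0,0.5,0,0],[0,0,0,0,0.4,0,0],[0,0,0,0.5,0,2,0],[0,0,0,0.5,0,2,0],[0,0,0,0,0,0,0]]';  python3 -m handwheel '[[0,0,0,0,0,0,0],[0,0,0,0,0,0,0]]'; cat > av.py <<'E'
from h import *
np.set_printoptions(precision=2,suppress=True)
F=[]
for _ in range(16): cams.capture('top'); F.append(r.state()['wrist_force'])
F=np.array(F);s=r.state();print(s['t'],s['tool_pos'],'mean',F.mean(0),'sd',F.std(0)/4,s['moment'])
E
python3 av.py
```

```text
t: 11.65
tool_pos: [512.6, -43.8, 270.0]
tcp_rot: [-0.0, -0.148, 0.989, -0.0]
wrist_force: [1.3, 1.6, -0.3]
gripper_width: 0.206
t: 11.85
tool_pos: [512.7, -43.8, 270.3]
tcp_rot: [0.0, -0.148, 0.989, -0.0]
wrist_force: [1.2, 1.3, -0.4]
gripper_width: 0.204
12.65 [512.69 -43.75 270.27] mean [ 0.76  1.28 -0.48] sd [0.11 0.1  0.1 ] [ 0.23 -0.24 -0.  ]
```

```bash
python3 -m handwheel '[[0,0,0,0.2,0.3,1,0],[0,0,0,0.2,0,1,0],[0,0,0,0.2,0,1,0],[0,0,0,0,0,0,0],[0,0,0,0,0,0,0]]'; python3 av.py; python3 - <<'E'
from h import *
cap('scene','s5')
i=cv2.imread('pics/s5.png')[140:215,235:310]
cv2.imwrite('pics/m6.png',cv2.resize(i,None,fx=8,fy=8,interpolation=cv2.INTER_CUBIC))
E
```

```text
t: 13.15
tool_pos: [512.1, -43.7, 267.3]
tcp_rot: [0.0, -0.148, 0.989, -0.0]
wrist_force: [1.2, -0.8, -0.1]
gripper_width: 0.201
13.95 [512.02 -43.68 267.29] mean [ 1.89 -2.28 -0.11] sd [0.1  0.15 0.14] [-0.52 -0.35 -0.  ]
```

View pics/m6.png

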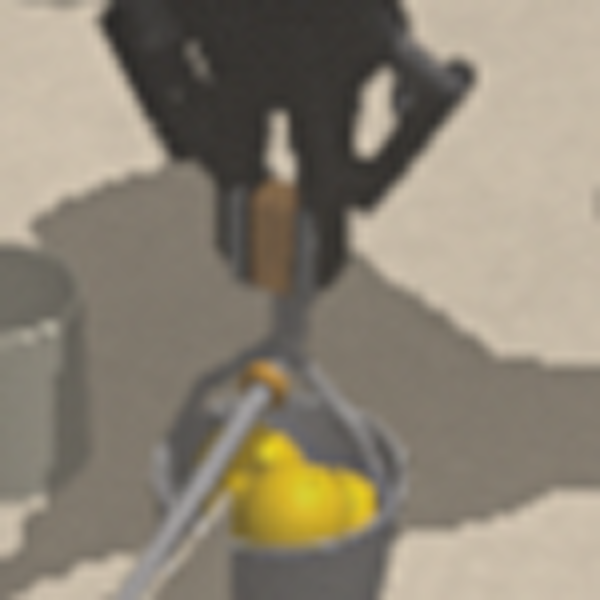

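```bash
python3 -m handwheel '[[0,0,0,-0.3,-0.2,0,0],[0,0,0,-0.2,0,-0.5,0],[0,0,0,0,0,0,0],[0,0,0,0,0,0,0]]'; python3 av.py
```

```text
t: 14.4
tool_pos: [512.3, -43.6, 267.7]
tcp_rot: [-0.0, -0.148, 0.989, 0.0]
wrist_force: [-0.5, -2.7, 0.7]
gripper_width: 0.204
15.2 [512.47 -43.64 267.77] mean [-1.27 -2.02  0.27] sd [0.18 0.11 0.14] [-0.31  0.36 -0.  ]
```

```bash
python3 -m handwheel '[[0,0,0,0.1,-0.35,-0.6,0],[0,0,0,0,0,-0.6,0],[0,0,0,0,0,0,0],[0,0,0,0,0,0,0]]'; python3 av.py
```

```text
t: 15.6
tool_pos: [512.6, -43.9, 269.0]
tcp_rot: [0.0, -0.148, 0.989, 0.0]
wrist_force: [-1.0, 1.5, 0.7]
gripper_width: 0.201
16.4 [512.53 -43.97 268.95] mean [-0.29  3.08 -0.3 ] sd [0.12 0.2  0.09] [ 0.69  0.09 -0.  ]
```

```bash
python3 -m handwheel '[[0,0,0,0,0.2,0,0],[0,0,0,0,0,0,0],[0,0,0,0,0,0,0]]'; python3 av.py
```

```text
t: 16.7
tool_pos: [512.5, -44.0, 269.0]
tcp_rot: [0.0, -0.148, 0.989, -0.0]
wrist_force: [0.2, 2.5, -0.7]
gripper_width: 0.202
17.5 [512.51 -43.88 269.01] mean [-0.    2.2  -0.03] sd [0.13 0.13 0.15] [ 0.37 -0.03  0.04]
```

```bash
python3 -m handwheel '[[0,0,0,0,0.2,0,0],[0,0,0,0,0,0,0],[0,0,0,0,0,0,0],[0,0,0,0,0,0,0]]'; python3 -m handwheel '[[0,0,0,0,0,0,0.22],[0,0,0,0,0,0,0.25],[0,0,0,0,0,0,0.3],[0,0,0,0,0,0,0.4],[0,0,0,0,0,0,0.5]]'; python3 -m handwheel '[[0,0,0,0,0,0,0.7],[0,0,0,0,0,0,0.8],[0,0,0,0,0,0,0.8],[0,0,0,0,0,0,0.8],[0,0,0,0,0,0,0.8]]'; python3 - <<'E'
from h import *
cap('scene','s6'); delta([0,0,0])
i=cv2.imread('pics/s6.png')[140:215,235:310]
cv2.imwrite('pics/m7.png',cv2.resize(i,None,fx=8,fy=8,interpolation=cv2.INTER_CUBIC))
E
```

```text
t: 17.9
tool_pos: [512.5, -43.7, 269.0]
tcp_rot: [0.0, -0.148, 0.989, -0.0]
wrist_force: [0.0, -0.0, -0.2]
gripper_width: 0.205
t: 18.4
tool_pos: [512.4, -43.6, 269.0]
tcp_rot: [-0.0, -0.148, 0.989, -0.0]
wrist_force: [-0.5, 0.2, -0.8]
gripper_width: 0.499
t: 18.9
tool_pos: [512.4, -43.6, 269.0]
tcp_rot: [-0.0, -0.148, 0.989, 0.0]
wrist_force: [-0.6, -0.1, -0.2]
gripper_width: 0.799
t 18.95 tcp [512.41 -43.63 268.99] F [ 0.07 -0.3   0.76] w 0.7997383025898869
shift tool [477.26 191.52 269.01]
tool y az 106.99915674455582 z [-0.  0. -1.]
```

View pics/m7.png

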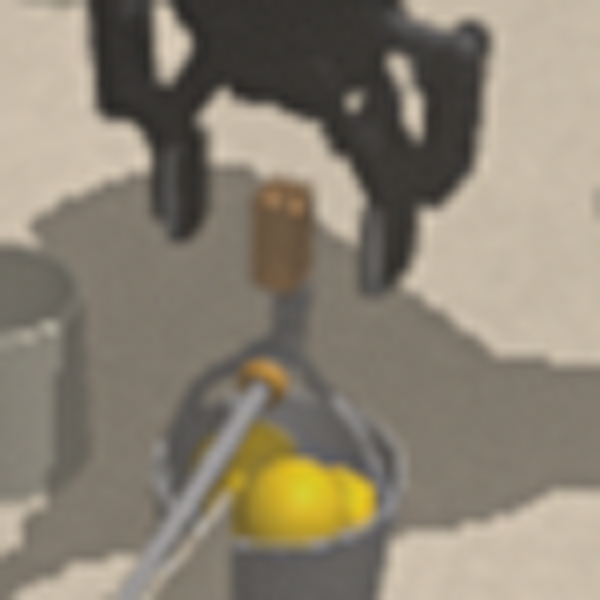

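It is released, hanging upright, and the arm hasn't visibly moved. I'll withdraw straight up, then check stillness by differencing images.

```bash
python3 -m handwheel '[[0,0,0,0,0,-8,0.8],[0,0,0,0,0,-15,0.8],[0,0,0,0,0,-25,0.8],[0,0,0,0,0,-25,0.8],[0,0,0,0,0,-20,0.8]]';python3 -m handwheel '[[0,0,0,0,0,-15,0.8],[0,0,0,0,0,0,0.8],[0,0,0,0,0,0,0.8],[0,0,0,0,0,0,0.8],[0,0,0,0,0,0,0.8]]'; for k in 1 2 3 4; do python3 -m handwheel '[[0,0,0,0,0,0,0.8],[0,0,0,0,0,0,0.8],[0,0,0,0,0,0,0.8],[0,0,0,0,0,0,0.8],[0,0,0,0,0,0,0.8]]'>/dev/null; done; python3 - <<'E'
from h import *
A=[cap('scene',f'z{k}')['image'].astype(int)[140:240,230:310] for k in range(6)]
g=cv2.imread('pics/s6.png')[:,:,::-1].astype(int)[165:240,230:310]
print([int(np.abs(a-A[0]).max()) for a in A],[round(float(np.abs(a-A[0]).mean()),2) for a in A],'vs release',np.abs(A[0][25:]-g).mean()); delta([0,0,0])
a=cv2.imread('pics/z5.png');cv2.imwrite('pics/m8.png',cv2.resize(a[110:260,180:380],None,fx=4,fy=4,interpolation=cv2.INTER_CUBIC))
E
```

```text
t: 19.45
tool_pos: [512.6, -43.7, 364.1]
tcp_rot: [0.001, -0.148, 0.989, -0.0]
wrist_force: [0.9, -0.7, -0.3]
gripper_width: 0.802
t: 19.95
tool_pos: [512.1, -43.6, 376.2]
tcp_rot: [-0.001, -0.148, 0.989, 0.0]
wrist_force: [1.0, -0.7, -0.8]
gripper_width: 0.8
[0, 5, 4, 5, 6, 5] [0.0, 0.65, 0.66, 0.65, 0.65, 0.66] vs release 9.145111111111111
t 22.25 tcp [512.42 -43.63 376.97] F [-0.97 -0.43  0.11] w 0.7967542845065672
shift tool [477.26 191.54 376.98]
tool y az 107.00059735073303 z [-0.  0. -1.]
```

```bash
python3 - <<'E'
from h import *
for n in ['s5','s6','z0','z5']:
    h=cv2.cvtColor(cv2.imread(f'pics/{n}.png'),cv2.COLOR_BGR2HSV)
    m=cv2.inRange(h,(5,70,50),(18,200,255)); z=np.zeros_like(m); z[155:182,255:285]=m[155:182,255:285]
    y=cv2.inRange(h,(20,150,80),(32,255,255)); w=np.zeros_like(y); w[185:225,245:300]=y[185:225,245:300]
    c=cv2.inRange(h,(8,150,80),(20,255,255)); q=np.zeros_like(c); q[180:192,260:276]=c[180:192,260:276]
    for a in (z,w,q):
        M=cv2.moments(a,True); print(n,M['m00'],round(M['m10']/max(M['m00'],1),1),round(M['m01']/max(M['m00'],1),1),end=' | ')
    print()
print(proj('z5',[512,-43,287-0]), )
E
```

```text
s5 77.0 268.5 168.8 | s5 169.0 271.3 201.3 | s5 2.0 268.0 186.5 | 
s6 89.0 269.9 168.9 | s6 163.0 271.2 201.0 | s6 3.0 268.0 186.3 | 
z0 96.0 269.9 168.7 | z0 166.0 271.2 200.9 | z0 3.0 268.0 186.3 | 
z5 95.0 269.9 168.6 | z5 166.0 271.2 200.9 | z5 3.0 268.0 186.3 | 
[270.15307999 169.27363297]
```

The grip, lemons and collar are in the same place to within 0.3 px of where they were at release, and nothing is moving. Handing in.

```bash
python3 -c "
from cell import r
print(r.sign_off())"
```

```text
the job is handed in; nothing more can be done
None
```

I picked up the steel pail by its wooden grip and passed the hanger over the arm's upturned end. I then lowered it into the notch until the arm carried the weight, about 18 mm of sink (roughly 0.1 rad) by my estimate. I let go there, withdrew straight up and handed the job in at about 22.5 s of the 61 s.

**Checks before and after release:**
- **Load transfer:** just before release the wrist force read about 0 N, against roughly 4 N while carrying the pail. That is within its noise and zero offset.
- **Position:** the grip, lemons and collar stayed within 0.3 px (about 1 mm) of where they were at release.
- **Stillness:** six later frames differed only by image noise. The gripper was about 108 mm above its release height, with no steady force on it.

**What was less clean:**
- **Side force:** while seating, the side force reached about 5 N because the rod bore on one leg of the hanger. I brought it back to about 0 N before letting go.
- **Image check:** a raw image difference between release and withdrawal was large (mean 9). I put this down to the gripper and its shadow moving, which the positions above support.
- **Final picture:** the 12-picture limit blocked my last view, so the final check was numeric only.
- **Other kitchen things:** I did not measure the other kitchen things again, but the path kept clear of them and I saw no sign of contact.

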